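# Seat a square jar in its holder, unscrew the tight cap and hold it over the mouth

## Task

The square jar stands a little proud in its bench holder: first press it straight down by its cap until it is fully home, so that the holder braces it. Then unscrew the tight cap (anticlockwise seen from above) only until its threads let go, without dragging the jar back up, lift it off and finish still holding it in the gripper, still and level, straight above the open mouth with its lower edge about 2 cm clear of it. Leave the flask, the beaker and the coupling standing where they are.

Things in the scene. Friction and masses are not known exactly. Their poses are not given: they have to be found in the camera images.
- cap: Round ribbed screw cap, 58 mm diameter (60 over the ribs), 24 mm high, 40 g, screwed tight (about 0.4 N m). Origin: centre of its open lower edge; z up through its flat top. Grip across the diameter at any yaw; 6 mm of free space lies below it. Three inner lugs run under three short sloping threads on the neck. Clockwise it is stopped at once.
- cap_top (a point): Centre of the cap's flat top, 24 mm above its origin. Anticlockwise from above (positive about z), the cap rises about 3 mm and its lugs come clear of the threads after at most 1.1 rad from its start; then it lifts straight off. Past about 1.65 rad the lugs meet the next threads. Best lifted after a turn of 1.25 to 1.45 rad.
- jar (a joint): How far the jar is pressed down in its holder, m: 0 = proud (at the start), 0.008 = fully home on a hard stop. It slides stiffly and stays where it is left: about 10 N pushes it down; a pull of about 15 N on a cap still held by its threads drags it up again. It cannot turn in the holder or leave it.
- jar_mouth (a point): Centre of the jar's open mouth (top of its pouring ring), 96.5 mm above the jar's underside; moves with the jar; x and y along the jar's sides, z up. With the cap screwed on, the cap's origin is 22 mm below this point and cap x is within 0.1 rad of jar x. The jar is square, 64 x 64 mm, 62 mm high to the shoulder, with a round neck.
- jar_holder: Fixed square holder on the bench: base 100 x 100 x 8 mm, rubber-lined walls 83 mm square outside, to 44 mm above the bench. Origin: centre of its underside. The jar's underside is 16 mm above the bench when proud, 8 mm when home; the top of the screwed-on cap then is about 114 and 106 mm up.
- tall_flask: Bystander: conical flask, 60 mm wide, 98 mm high, upright; origin at the centre of its underside.
- open_beaker: Bystander: beaker, 71 mm wide, 90 mm high, upright; origin at the centre of its underside.
- metal_coupling: Bystander: small round metal coupling, 20 mm wide, 25 mm high, upright; origin at the centre of its underside.
Things that resemble listed ones, but are neither listed nor needed, are in the scene too. Of the things shaped like the cap, the black one is meant.

How it is judged (in metres and radians):
On the way, in this order (a step that is already met when the one before it is completed fails the run):
1. the jar is pressed fully home with its cap still screwed on (value of joint jar above 0.0068 m and z of cap in the frame of jar_mouth below -0.018 m and angle between the x axis of cap and the x axis of jar_mouth, either way round below 0.3 rad), for 0.2 s.
2. the cap is unscrewed on its threads (turned by more than 50 deg while still down on the neck) (angle between the x axis of cap and the x axis of jar_mouth, either way round above 0.88 rad and z of cap in the frame of jar_mouth below -0.012 m and horizontal distance between cap and jar_mouth below 0.005 m), for 0.1 s.
At the end, for the whole second after the job is handed in: Gripper still holds the cap (over 3 N), nothing else carries it: still, level within 0.2 rad, within 15 mm of the mouth's axis, lower edge 5 to 40 mm above the mouth; jar within 2 mm of fully home; bystanders upright, within 20 mm of where they were (value of joint jar above 0.006 m and z of cap in the frame of jar_mouth between 0.005 and 0.04 m and horizontal distance between cap and jar_mouth below 0.015 m and angle between cap's own z axis and vertical below 0.2 rad and height (world z) of cap above 0.105 m and contact force between cap and the fingers above 3 N and contact force between cap and jar_holder below 0.2 N and linear speed of cap below 0.02 m/s and angular speed of cap below 0.2 rad/s and distance of each of tall_flask, open_beaker, metal_coupling from where it was at the start of the episode below 0.02 m and angle between each of tall_flask, open_beaker, metal_coupling's own z axis and vertical below 0.35 rad); the arm keeps its last pose, push and grip.
It fails at once if tall flask is moved by more than 20 mm or tipped (distance of tall_flask from where it was at the start of the episode above 0.02 m or angle between tall_flask's own z axis and vertical above 0.35 rad).
It fails at once if open beaker is moved by more than 20 mm or tipped (distance of open_beaker from where it was at the start of the episode above 0.02 m or angle between open_beaker's own z axis and vertical above 0.35 rad).
It fails at once if metal coupling is moved by more than 20 mm or tipped (distance of metal_coupling from where it was at the start of the episode above 0.02 m or angle between metal_coupling's own z axis and vertical above 0.35 rad).
It fails at once if the jar, once home, is dragged back up by the cap or never pressed before unscrewing (value of joint jar below 0.004 m and angle between the x axis of cap and the x axis of jar_mouth, either way round above 0.7 rad).
It also fails if it takes over 42 s, if anything falls off the work surface, if the arm or the gripper's body presses on something with over 40 N, if the wrist force passes 120 N, or if a joint passes its speed limit or range.

## Robot

A 6-joint arm with a two-finger parallel gripper is mounted at the origin on a cart in front of the work surface, level with it; the furniture and walls round the work are solid. World frame = base frame: x ahead of the robot, y to its left, z up, the work surface at z = 0. Lengths are in mm, angles in rad, forces in N, time in s.
With the tool pointing down it reaches from about 325 to 775 mm from the base axis. Payload 9.3 kg.
Tool frame: the origin (TCP) lies between the finger pads; the fingertips stand ctrl.nose_length ahead of it and the grasp point (between the pads) lies 2 mm behind it (ctrl.nose_length is the distance from the TCP to the fingertips, in mm); z points along the fingers, y is the line along which they close (so a half turn about z gives the same grasp; the last joint's range is limited). The gripper opens to 85 mm and grips with 20 to 120 N. Pads are 22 mm wide; open, the fingers measure 114 mm over their backs; the gripper's body (76 mm by 85 mm) begins 54 mm behind the grasp point. The pads swing forward as they close: fully open they stand 13 mm farther back than shut.
Start: joints at [-1.393, 0.259, 0.021, 1.334, 0, 1.418], TCP at [178.633, -520.18, 248.279] pointing down, gripper open.
Joint ranges: [-3.04, 3.04], [-0.91, 1.82], [-1.04, 1.36], [-1.92, 1.95], [-1.52, 1.45], [-3.14, 3.14]. Speed limits (rad/s): [2.22, 2.22, 2.79, 3.14, 3.14, 3.14].

## Interface

Orientations are given as a unit quaternion [w, x, y, z].
In Python, from rig import ctrl gives the robot as it stands.
- The arm moves only by the tool jog_arm, never from a script. Its argument "increments" is a list of rows, each a list of 2 entries, a list of its own where there are three numbers: the shift along the world's x, y, z in cm, then the turn about the world's z in degrees. In form: [[[dx, dy, dz], spin], ...]. A call has 1 to 5 rows; each row is the pose to reach, as a shift and turn from the pose commanded when the call began; what a row does not reach only later rows make up. A row lasts 1/10 s, in which the tool goes at most 50 mm and 8.59 degrees, less where a joint would pass 70% of its speed; a pose out of reach is approached as far as the arm can. A call with a gripper value outside its range is refused whole. "grip" is the gripper's target within -1 to 1 (shut at 1, half-way at 0, fully open at -1), set as the call begins (left out, the last holds). The fingers move at their own pace and stop on an object; "grip_force" is the grip in N (left out, the last holds). Time passes only in rows, so rows that repeat a pose let the fingers close. It gives the time, the measured TCP pose, the force, the opening and the grip force at its end, in the units of the state.
- ctrl.get_state(): the state, without advancing time (a new reading comes with each control period).
- ctrl.snapshot(name): name is "scene" or "top" or "wrist"; returns a dict with "frame" (480x640x3 uint8, blue, green, red), "intrinsics" (3x3 intrinsics, pixels), "k1" (the pictures are not rectified: a ray, as slopes to the right and down, at radius r is drawn at 1 + k1 r^2 times it, then the intrinsics apply), "R" (3x3) and "t" (3): a world point X has camera coordinates R X + t. Camera axes: x right, y down, z forward; pixel columns grow to the right and rows downward; lengths in mm; the calibration is good to about 2 mm. A picture is of the moment at which its call begins. There is no depth.
- ctrl.close_job(): hands the job in; it is judged then, once.
Trained networks look in the newest picture that a camera, given by its name, has taken for a name from the list of things; names that differ only in an ending like _2 or _b are one class to them, and where a whole thing is asked for, a point or a joint stands for the part that bears it (a point fixed in the world has none). Each returns a list of dicts, best first, with "conf" (0 to 1); they miss things now and then, are a little off and sometimes report something else, mostly with a low value. They report only what shows in the picture. A call takes as long as a camera call. They do not tell look-alikes from the thing itself.
- ctrl.silhouettes(target, camera): "mask" (480x640 bool, what is visible of it).
- ctrl.place_of(target, camera): "centre" ([x, y, z] in mm, in world coordinates, good to about 4 mm: a listed point, or the origin of a listed thing).
The state is a dict: "clock": time; "joints": joint angles; "joint_velocities": joint speeds; "joint_efforts": joint torques, N m; "tcp_pos": TCP position; "tool_rot": TCP orientation; "ft_force": force on the tool from outside, world axes, zero at the start; "wrist_torque": the same for the moment, N m; "grip_width": opening from 0.0 (shut) to 1.0 (fully open); "finger_force": force on a finger pad.
Only numpy, scipy, OpenCV 4.12 (cv2) and the standard library are available. Lean on these libraries where they do the work, as an engineer would, in place of code of your own. Each camera call takes 0.05 s, during which the arm holds its last target. There are 200 camera calls.

## Working session

There is one attempt and no reset: what is moved stays moved. The work goes in short steps, Python scripts to look and compute and a tool call to move; the robot and the scene stay as the last step left them, time stands still between calls to the robot, and variables do not carry over. Pictures are saved under pics/ and viewed, at most 10 in all, crops included, and the job is handed in when it is done.

Besides the shell and the picture viewer there is one more tool, called after "Request:" as name(argument=value, ...) on one line, values as JSON. jog_arm: Moves the arm, as the interface text tells. Its arguments: {"type":"object","properties":{"increments":{"type":"array","items":{"type":"array"}},"grip":{"type":"number"},"grip_force":{"type":"number"}},"required":["increments"]}

```bash
mkdir -p pics
python3 - <<'E'
from rig import ctrl
import cv2
print(ctrl.nose_length, ctrl.get_state())
for c in ("scene","top"):
    s=ctrl.snapshot(c); cv2.imwrite(f"pics/{c}0.png",s["frame"])
    for t in ("cap","cap_top","jar_mouth","jar_holder","tall_flask","open_beaker","metal_coupling"):
        print(c,t,[(round(d["conf"],2),[round(float(v)) for v in d["centre"]]) for d in ctrl.place_of(t,c)])
E
```

```text
17.0 {'clock': 0.0, 'joints': array([-1.39258045e+00,  2.59199266e-01,  2.07427463e-02,  1.33369042e+00,
        2.81248604e-05,  1.41823101e+00]), 'joint_velocities': array([ 0.00051063, -0.00124757,  0.00142714, -0.00014255, -0.00085774,
        0.00083444]), 'joint_efforts': array([-3.20820564e-04, -5.55641198e+01,  3.44529819e+01,  1.39189255e-02,
       -1.74469113e-05,  2.45184566e-06]), 'tcp_pos': array([ 178.60440199, -519.91706443,  247.65482285]), 'tool_rot': array([-6.75430114e-04,  9.86353900e-01,  1.64637562e-01,  5.40052803e-06]), 'ft_force': array([0.08458525, 0.33574645, 0.08730588]), 'wrist_torque': array([-0.03122829, -0.01980279,  0.03547429]), 'finger_force': 0.0, 'grip_width': 1.000248163166618}
scene cap [(0.9, [465, -147, 95]), (0.67, [507, 228, 1]), (0.59, [456, 153, -1])]
scene cap_top [(0.75, [511, 226, 20]), (0.7, [458, 155, 23]), (0.57, [463, -149, 118])]
scene jar_mouth [(0.91, [462, -143, 111])]
scene jar_holder [(0.94, [462, -145, 1])]
scene tall_flask [(0.91, [452, -10, -1])]
scene open_beaker [(0.83, [539, -307, 0])]
scene metal_coupling []
top cap [(0.98, [517, 231, -1]), (0.95, [465, -144, 89]), (0.9, [472, -422, -1]), (0.66, [455, 158, -1])]
top cap_top [(0.86, [472, -418, 28]), (0.68, [513, 228, 23]), (0.67, [461, -144, 118]), (0.66, [458, 158, 25])]
top jar_mouth [(0.76, [463, -146, 112])]
top jar_holder [(0.71, [462, -143, 2]), (0.23, [460, -146, 116])]
top tall_flask [(0.61, [453, -9, 1])]
top open_beaker [(0.82, [538, -301, -4])]
top metal_coupling [(0.67, [543, -373, -2])]
```

View pics/top0.png

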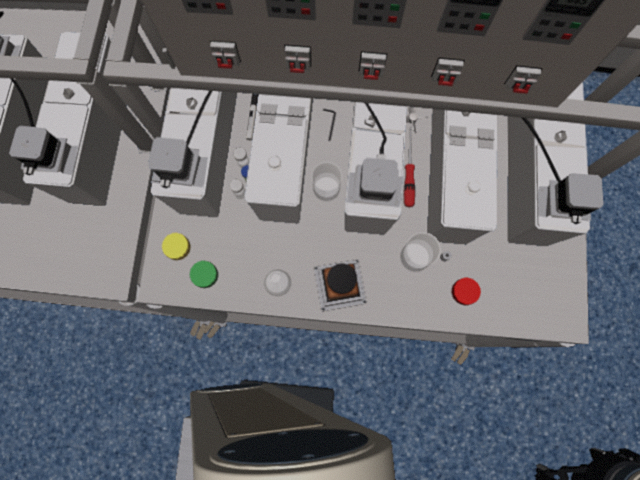

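View pics/scene0.png

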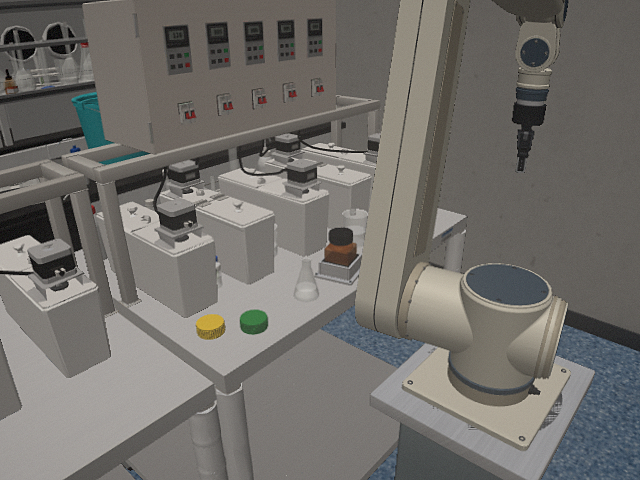

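The top view shows the black cap at about (342,278), on the brown jar in its holder, which puts it near (462,-145). The flask is at (277,282), and the beaker and coupling are at (418,252) and (446,257). I'll move above the jar, then refine the position with the wrist camera.

Request:
jog_arm(increments=[[[2.8, 3.7, 0], 0], [[5.7, 7.5, 0], 0], [[8.5, 11.2, 0], 0], [[11.4, 15, 0], 0], [[14.2, 18.8, 0], 0]], grip=-1)

```text
clock: 1.3
tcp_pos: [321.4, -330.6, 248.4]
tool_rot: [0.0, 0.986, 0.164, 0.0]
ft_force: [0.8, -0.1, 0.5]
grip_width: 1.001
finger_force: 0.0
```

Request:
jog_arm(increments=[[[2.8, 3.7, 0], 0], [[5.7, 7.5, 0], 0], [[8.5, 11.2, 0], 0], [[11.4, 15, 0], 0], [[14.2, 18.7, 0], 0]])

```text
clock: 1.8
tcp_pos: [463.6, -143.3, 248.6]
tool_rot: [0.0, 0.986, 0.165, 0.0]
ft_force: [1.2, -1.4, -0.5]
grip_width: 1.0
finger_force: 0.0
```

Request:
jog_arm(increments=[[[0, 0, -1], 0], [[0, 0, -2], 0], [[0, 0, -3], 0], [[0, 0, -3], 0]])

```text
clock: 2.2
tcp_pos: [461.4, -145.9, 216.7]
tool_rot: [-0.001, 0.987, 0.164, -0.001]
ft_force: [-1.0, -0.7, 0.4]
grip_width: 0.999
finger_force: 0.0
```

Run:
```python
from rig import ctrl
import cv2
s=ctrl.get_state(); print(s["clock"],s["joints"],s["tcp_pos"],s["tool_rot"])
for c in ("wrist","top"):
    s=ctrl.snapshot(c); cv2.imwrite(f"pics/{c}1.png",s["frame"])
    for t in ("cap","cap_top","jar_mouth","jar_holder"):
        print(c,t,[(round(d["conf"],2),[round(float(v),1) for v in d["centre"]]) for d in ctrl.place_of(t,c)])
```

```text
2.2 [-4.79809124e-01  1.60162790e-01 -1.88592221e-01  1.22464259e+00
 -1.19790619e-04  2.33294451e+00] [ 461.42899734 -145.90904596  216.7269608 ] [-7.33249724e-04  9.86512687e-01  1.63679633e-01 -1.07591463e-03]
wrist cap [(0.93, [461.0, -145.8, 86.0]), (0.84, [472.3, -419.3, -1.8]), (0.56, [459.4, 151.2, 1.3])]
wrist cap_top [(0.93, [462.6, -143.6, 113.6]), (0.67, [470.9, -419.2, 21.3])]
wrist jar_mouth []
wrist jar_holder [(0.74, [459.0, -144.5, -7.0])]
top cap [(0.82, [453.1, 158.3, 0.1]), (0.73, [470.4, -420.2, -1.9]), (0.61, [512.8, 233.2, -3.4])]
top cap_top [(0.97, [470.1, -416.7, 23.6]), (0.77, [510.7, 225.7, 24.2]), (0.72, [454.8, 160.9, 24.6])]
top jar_mouth []
top jar_holder []
```

View pics/wrist1.png

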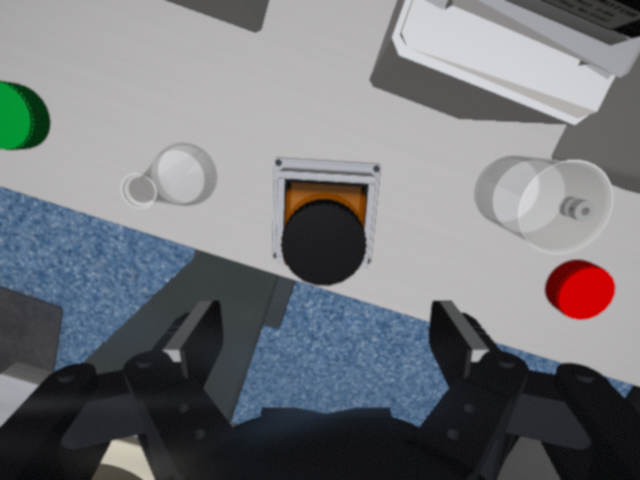

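Run:
```python
from rig import ctrl
import cv2, numpy as np
s=ctrl.snapshot("wrist"); K,k1,R,t=s["intrinsics"],s["k1"],s["R"],s["t"]
C=-R.T@t; print("cam",C)
D=np.array([k1,0,0,0],float)
from scipy.optimize import least_squares
# fit silhouette hull against projected cap cylinder (r=30)
for d in ctrl.silhouettes("cap","wrist"):
    m=d["mask"].astype(np.uint8); n=m.sum()
    ys,xs=np.nonzero(m); print(d["conf"],n,xs.mean(),ys.mean(),xs.min(),xs.max(),ys.min(),ys.max())
d=ctrl.silhouettes("cap","wrist")[0]; m=d["mask"].astype(np.uint8)
a=np.linspace(0,2*np.pi,72,endpoint=False)
def proj(x,y,r=29.5,z0=90.5):
    P=np.array([[x+r*np.cos(u),y+r*np.sin(u),z] for z in(z0,z0+24) for u in a])
    return cv2.projectPoints(P,cv2.Rodrigues(R)[0],t,K,D)[0].reshape(-1,2)
def iou(p):
    q=np.zeros_like(m); cv2.fillConvexPoly(q,cv2.convexHull(proj(*p).astype(np.float32)).round().astype(np.int32),1)
    return (q&m).sum()/(q|m).sum()
best=max(((iou((x,y)),x,y) for x in np.arange(450,476,1.) for y in np.arange(-158,-132,1.)))
print(best)
```

```text
cam [ 532.17716223 -120.0687577   344.22554559]
0.96 3240 576.8827160493827 289.6441358024691 542 612 260 320
0.81 3045 22.518555008210182 118.91559934318555 0 52 81 151
0.73 5640 323.2753546099291 243.6432624113475 282 365 201 285
0.68 4442 173.011256190905 179.9027465105808 122 216 144 210
(np.float64(0.0), np.float64(475.0), np.float64(-133.0))
```

The wrist view shows the black cap at (323,243), between the fingers. The fingers are clear of the flask and the beaker. The fit picked the red cap's mask (ranked first), so I'll refit using the black one.

Run:
```python
from rig import ctrl
import cv2, numpy as np
s=ctrl.snapshot("wrist"); K,k1,R,t=s["intrinsics"],s["k1"],s["R"],s["t"]
D=np.array([k1,0,0,0],float)
m=next(d["mask"] for d in ctrl.silhouettes("cap","wrist") if d["mask"][243,323]).astype(np.uint8)
a=np.linspace(0,2*np.pi,72,endpoint=False)
def iou(x,y,r,z0=90.5):
    P=np.array([[x+r*np.cos(u),y+r*np.sin(u),z] for z in(z0,z0+24) for u in a])
    p=cv2.projectPoints(P,cv2.Rodrigues(R)[0],t,K,D)[0].reshape(-1,2)
    q=np.zeros_like(m); cv2.fillConvexPoly(q,cv2.convexHull(p.astype(np.float32)).round().astype(np.int32),1)
    return (q&m).sum()/(q|m).sum()
for r in (29,30):
    f=sorted(((iou(x,y,r),x,y) for x in np.arange(454,472,.5) for y in np.arange(-154,-136,.5)))[-12:]
    print(r,f[-1][0],np.mean([g[1:] for g in f],axis=0))
st=ctrl.get_state(); print(st["clock"],st["tcp_pos"])
```

```text
29 0.9418604651162791 [ 461.83333333 -142.66666667]
30 0.8881829733163914 [ 460.33333333 -143.20833333]
2.95 [ 462.66752743 -145.13896333  218.31956878]
```

Request:
jog_arm(increments=[[[-0.1, 0.1, -2.5], 0], [[-0.1, 0.1, -5], 0], [[-0.1, 0.1, -7.5], 0], [[-0.1, 0.1, -10], 0], [[-0.1, 0.1, -11.6], 0]])

```text
clock: 3.45
tcp_pos: [461.1, -143.8, 100.7]
tool_rot: [-0.0, 0.986, 0.165, -0.001]
ft_force: [0.0, -0.7, 0.8]
grip_width: 1.0
finger_force: 0.0
```

Request:
jog_arm(increments=[[[0, 0, 0], 0], [[0, 0, 0], 0]])

```text
clock: 3.65
tcp_pos: [461.8, -144.2, 102.6]
tool_rot: [-0.0, 0.986, 0.165, -0.0]
ft_force: [-0.2, 0.3, 0.8]
grip_width: 1.002
finger_force: 0.0
```

Run:
```python
from rig import ctrl
import cv2
s=ctrl.snapshot("wrist"); cv2.imwrite("pics/wrist2.png",s["frame"])
```

```text
(no output)
```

View pics/wrist2.png

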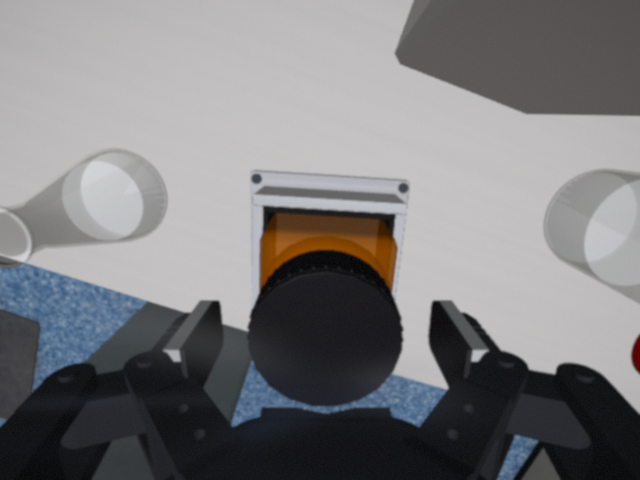

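The cap at (326,327) is centred between the pads, whose inner edges are at about 220 and 430. Closing the gripper now.

Request:
jog_arm(increments=[[[0, 0, 0], 0], [[0, 0, 0], 0], [[0, 0, 0], 0], [[0, 0, 0], 0], [[0, 0, 0], 0]], grip=1, grip_force=70)

```text
clock: 4.2
tcp_pos: [462.0, -144.1, 103.3]
tool_rot: [0.0, 0.986, 0.165, 0.001]
ft_force: [-1.6, 1.4, 6.4]
grip_width: 0.662
finger_force: 72.7
```

Request:
jog_arm(increments=[[[0, 0, 0], 0], [[0, 0, 0], 0], [[0, 0, 0], 0]])

```text
clock: 4.5
tcp_pos: [462.0, -144.2, 103.3]
tool_rot: [0.0, 0.986, 0.165, 0.001]
ft_force: [-0.9, 1.3, 6.2]
grip_width: 0.668
finger_force: 72.7
```

Request:
jog_arm(increments=[[[0, 0, -0.1], 0], [[0, 0, -0.2], 0], [[0, 0, -0.3], 0], [[0, 0, -0.4], 0], [[0, 0, -0.5], 0]])

```text
clock: 5.0
tcp_pos: [462.0, -144.2, 98.5]
tool_rot: [0.0, 0.986, 0.165, 0.001]
ft_force: [-2.0, 2.1, 10.5]
grip_width: 0.659
finger_force: 72.8
```

Request:
jog_arm(increments=[[[0, 0, -0.1], 0], [[0, 0, -0.2], 0], [[0, 0, -0.3], 0], [[0, 0, -0.3], 0], [[0, 0, -0.3], 0]])

```text
clock: 5.5
tcp_pos: [462.0, -144.2, 95.5]
tool_rot: [0.0, 0.986, 0.165, 0.001]
ft_force: [-2.5, 1.5, 8.5]
grip_width: 0.658
finger_force: 73.0
```

Request:
jog_arm(increments=[[[0, 0, -0.05], 0], [[0, 0, -0.1], 0], [[0, 0, -0.1], 0], [[0, 0, -0.1], 0]])

```text
clock: 5.9
tcp_pos: [462.1, -144.2, 94.7]
tool_rot: [0.0, 0.986, 0.165, 0.001]
ft_force: [-2.6, 2.6, 11.9]
grip_width: 0.667
finger_force: 73.1
```

Request:
jog_arm(increments=[[[0, 0, -0.05], 0], [[0, 0, -0.1], 0], [[0, 0, -0.1], 0], [[0, 0, -0.1], 0]])

```text
clock: 6.3
tcp_pos: [462.1, -144.2, 94.0]
tool_rot: [0.001, 0.986, 0.165, 0.001]
ft_force: [-4.0, 3.3, 14.9]
grip_width: 0.663
finger_force: 73.7
```

Request:
jog_arm(increments=[[[0, 0, -0.05], 0], [[0, 0, -0.1], 0], [[0, 0, -0.15], 0], [[0, 0, -0.15], 0]])

```text
clock: 6.7
tcp_pos: [462.4, -144.3, 93.8]
tool_rot: [0.001, 0.986, 0.165, 0.002]
ft_force: [-7.1, 5.2, 31.1]
grip_width: 0.662
finger_force: 75.2
```

Run:
```python
from rig import ctrl
import cv2
s=ctrl.snapshot("wrist"); cv2.imwrite("pics/wrist3.png",s["frame"])
for c in("wrist","scene"):
  if c=="scene": ctrl.snapshot(c)
  for t in ("cap","cap_top","jar_mouth"):
    print(c,t,[(round(d["conf"],2),[round(float(v),1) for v in d["centre"]]) for d in ctrl.place_of(t,c)][:3])
print(ctrl.get_state()["wrist_torque"])
```

```text
wrist cap [(0.66, [461.1, -146.2, 77.3])]
wrist cap_top [(0.8, [463.1, -142.9, 101.0])]
wrist jar_mouth []
scene cap [(0.95, [456.2, 153.6, -0.7]), (0.66, [467.1, -148.0, 83.1]), (0.59, [509.6, 223.8, -2.2])]
scene cap_top [(0.71, [510.5, 226.9, 21.3]), (0.59, [455.9, 157.7, 24.2]), (0.55, [465.3, -148.0, 105.7])]
scene jar_mouth []
[1.05444428 1.55095953 0.02122209]
```

View pics/wrist3.png

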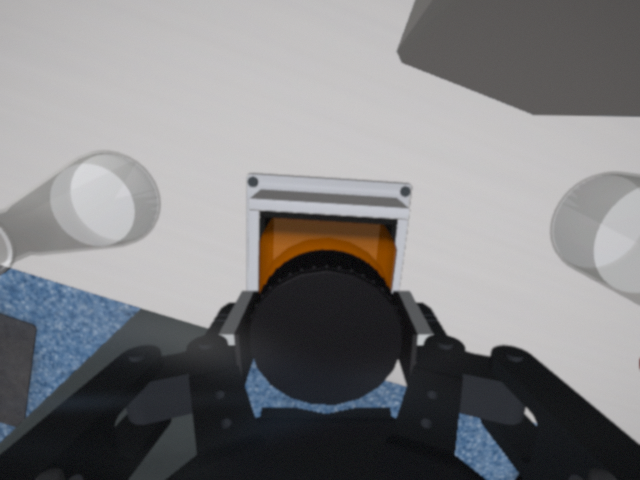

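Force rose to 31 N with almost no travel, so the jar is on its stop. The cap at (326,327) hasn't moved in the pads. Next I'll firm the grip, ease the downforce and unscrew, following the thread's rise.

Request:
jog_arm(increments=[[[0, 0, 0.05], 0], [[0, 0, 0.05], 0], [[0, 0, 0.05], 2], [[0, 0, 0.05], 5], [[0, 0, 0.05], 8]], grip_force=95)

```text
clock: 7.6
tcp_pos: [462.7, -144.3, 94.0]
tool_rot: [0.001, 0.972, 0.234, 0.002]
ft_force: [-4.3, 4.7, 26.1]
grip_width: 0.661
finger_force: 95.9
```

```bash
python3 -c "
from rig import ctrl
s=ctrl.get_state();print(s['wrist_torque'],s['ft_force'],s['tcp_pos'],s['joints'])"
```

```text
[ 1.19962136  0.89684715 -0.32955165] [-4.31016231  4.66651162 26.11394635] [ 462.72108762 -144.29020633   93.97871226] [-4.76170681e-01  2.46990888e-01 -4.12898219e-01  9.06616480e-01
  9.46481089e-04  2.19297832e+00]
```

Request:
jog_arm(increments=[[[0, 0, 0.05], 4], [[0, 0, 0.1], 8], [[0, 0, 0.1], 12], [[0, 0, 0.15], 16], [[0, 0, 0.15], 20]])

```text
clock: 8.1
tcp_pos: [462.3, -144.0, 94.4]
tool_rot: [0.001, 0.917, 0.4, 0.001]
ft_force: [-1.7, 3.5, 12.9]
grip_width: 0.655
finger_force: 97.8
```

```bash
python3 -c "
from rig import ctrl
s=ctrl.get_state();print(s['wrist_torque'],s['ft_force'],s['tcp_pos'],s['joints'][5])"
```

```text
[ 0.84635313  0.44099722 -0.17193921] [-1.6757192   3.49562153 12.86548695] [ 462.2879021  -143.99231325   94.43567139] 1.8430462569222277
```

Request:
jog_arm(increments=[[[0, 0, 0], 4], [[0, 0, 0.05], 8], [[0, 0, 0.05], 12], [[0, 0, 0.1], 16], [[0, 0, 0.1], 20]])

```text
clock: 8.6
tcp_pos: [461.9, -143.7, 95.1]
tool_rot: [0.0, 0.833, 0.553, 0.001]
ft_force: [-2.9, 5.1, 12.1]
grip_width: 0.659
finger_force: 98.1
```

```bash
python3 -c "
from rig import ctrl
s=ctrl.get_state();print(s['wrist_torque'],s['ft_force'],s['tcp_pos'],s['joints'][5])"
```

```text
[ 0.96292988  0.5602621  -0.20166465] [-2.9292369   5.13841658 12.06773619] [ 461.91765333 -143.73862431   95.14199968] 1.4939699539261293
```

Request:
jog_arm(increments=[[[0, 0, 0.05], 4], [[0, 0, 0.05], 8], [[0, 0, 0.1], 12], [[0, 0, 0.1], 15], [[0, 0, 0.1], 15]])

```text
clock: 9.1
tcp_pos: [461.6, -143.6, 95.9]
tool_rot: [0.0, 0.754, 0.657, 0.001]
ft_force: [-3.8, 4.8, 10.1]
grip_width: 0.657
finger_force: 98.3
```

```bash
python3 -c "
from rig import ctrl
s=ctrl.get_state();print(s['wrist_torque'],s['ft_force'],s['tcp_pos'],s['joints'][5])"
```

```text
[0.88076124 0.74355607 0.08163381] [-3.82370772  4.82201464 10.07217778] [ 461.57887661 -143.6093855    95.86370264] 1.23300632757149
```

Request:
jog_arm(increments=[[[0, 0, 0.05], 4], [[0, 0, 0.05], 8], [[0, 0, 0.05], 12], [[0, 0, 0.05], 15], [[0, 0, 0.05], 15]])

```text
clock: 9.6
tcp_pos: [461.3, -143.6, 96.2]
tool_rot: [-0.0, 0.662, 0.749, 0.0]
ft_force: [-4.1, 3.7, 9.5]
grip_width: 0.655
finger_force: 98.5
```

```bash
python3 -c "
from rig import ctrl
s=ctrl.get_state();print(s['wrist_torque'],s['ft_force'],s['tcp_pos'],s['joints'][5])"
```

```text
[0.88115842 0.92044337 0.0636799 ] [-4.12765898  3.70152134  9.51757413] [ 461.28381634 -143.55197145   96.19854765] 0.971194628733919
```

Request:
jog_arm(increments=[[[0, 0, 0.05], 0], [[0, 0, 0.1], 0], [[0, 0, 0.15], 0], [[0, 0, 0.2], 0]])

```text
clock: 10.0
tcp_pos: [461.2, -143.6, 97.4]
tool_rot: [-0.001, 0.663, 0.749, 0.0]
ft_force: [-2.2, 3.7, -1.8]
grip_width: 0.661
finger_force: 100.5
```

Request:
jog_arm(increments=[[[0, 0, 0.05], 0], [[0, 0, 0.1], 0], [[0, 0, 0.1], 0]])

```text
clock: 10.3
tcp_pos: [461.1, -143.9, 97.9]
tool_rot: [-0.001, 0.663, 0.749, -0.0]
ft_force: [-3.9, 3.8, -2.8]
grip_width: 0.654
finger_force: 100.9
```

Request:
jog_arm(increments=[[[0, 0, 0.05], 0], [[0, 0, 0.1], 0], [[0, 0, 0.1], 0], [[0, 0, 0.1], 0]])

```text
clock: 10.7
tcp_pos: [461.0, -143.9, 98.8]
tool_rot: [-0.001, 0.663, 0.749, -0.0]
ft_force: [-3.7, 3.1, -2.5]
grip_width: 0.656
finger_force: 101.0
```

The force stays near zero as the cap rises, so the threads have let go. Lifting to about 20 mm clear (TCP near 136).

Request:
jog_arm(increments=[[[0, 0, 0.2], 0], [[0, 0, 0.5], 0], [[0, 0, 0.9], 0], [[0, 0, 1.4], 0], [[0, 0, 1.9], 0]])

```text
clock: 11.2
tcp_pos: [462.3, -144.7, 119.3]
tool_rot: [0.001, 0.663, 0.749, 0.0]
ft_force: [-0.2, 0.3, -0.7]
grip_width: 0.657
finger_force: 101.3
```

Request:
jog_arm(increments=[[[0, 0, 0.6], 0], [[0, 0, 1.1], 0], [[0, 0, 1.5], 0], [[0, 0, 1.7], 0], [[0, 0, 1.7], 0]])

```text
clock: 11.7
tcp_pos: [461.7, -144.2, 135.5]
tool_rot: [0.0, 0.663, 0.749, 0.0]
ft_force: [-0.3, -0.3, -0.9]
grip_width: 0.658
finger_force: 101.3
```

Request:
jog_arm(increments=[[[0, 0, 0], 0], [[0, 0, 0], 0], [[0, 0, 0], 0], [[0, 0, 0], 0], [[0, 0, 0], 0]])

```text
clock: 12.2
tcp_pos: [461.6, -144.2, 135.2]
tool_rot: [-0.0, 0.663, 0.749, -0.0]
ft_force: [0.3, 0.1, -1.4]
grip_width: 0.657
finger_force: 101.3
```

Run:
```python
from rig import ctrl
import cv2, numpy as np
f={}
for c in("wrist","scene"):
  f[c]=ctrl.snapshot(c)["frame"]
  for t in ("cap","cap_top","jar_mouth","jar_holder"):
    print(c,t,[(round(d["conf"],2),[round(float(v),1) for v in d["centre"]]) for d in ctrl.place_of(t,c)][:3])
z=cv2.resize(f["scene"][200:320,270:430],(640,480),interpolation=cv2.INTER_CUBIC)
cv2.imwrite("pics/s4.png",z); cv2.imwrite("pics/w4.png",f["wrist"])
s=ctrl.get_state();print(s["clock"],s["tcp_pos"],s["ft_force"],s["finger_force"])
```

```text
wrist cap [(0.74, [462.2, -143.3, 122.0])]
wrist cap_top [(0.77, [463.5, -145.0, 141.2])]
wrist jar_mouth []
wrist jar_holder [(0.82, [460.7, -144.8, -3.5])]
scene cap [(0.78, [455.0, 154.8, -1.4]), (0.69, [508.4, 226.5, -0.0]), (0.59, [465.7, -152.7, 125.1])]
scene cap_top [(0.66, [509.1, 230.1, 19.1]), (0.57, [465.4, -150.4, 145.8]), (0.56, [456.8, 156.3, 23.4])]
scene jar_mouth [(0.78, [462.7, -143.7, 103.5])]
scene jar_holder [(0.86, [462.0, -145.5, 2.1]), (0.42, [463.5, -151.4, 148.5])]
12.7 [ 461.6127237  -144.18408716  135.27345682] [ 0.24221754  0.55978948 -0.469718  ] 101.34434692561626
```

View pics/s4.png

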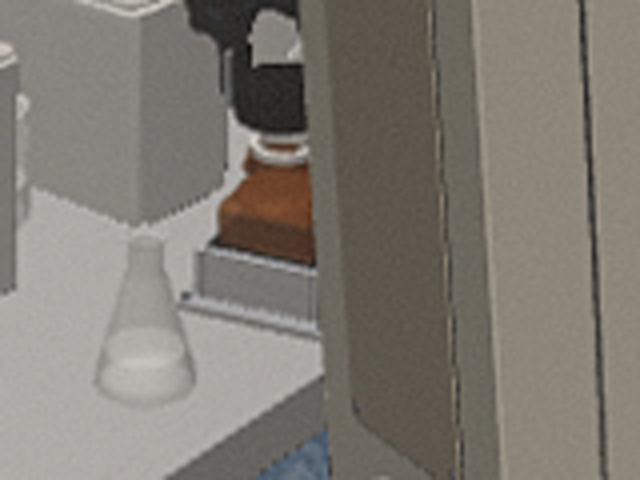

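View pics/w4.png

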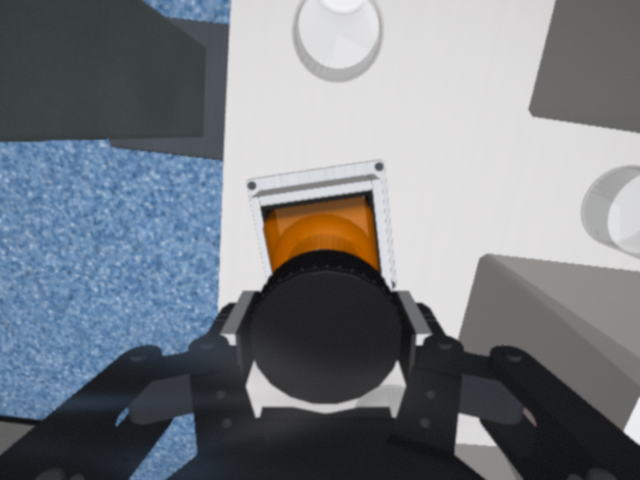

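The scene crop shows the cap level above the open white mouth ring, at about (280,145). The flask still stands at (145,330). In the wrist view the cap at (325,330) is held firmly. The mouth measures 103.5 mm and the cap edge about 122–125 mm, so it is about 20 mm clear. Handing in.

```bash
python3 -c "
from rig import ctrl
print(ctrl.close_job())"
```

```text
the job is handed in; nothing more can be done
None
```

I pressed the jar home, unscrewed the cap by 78° and lifted it off. It is held level about 20 mm above the open mouth, nothing came near the flask, beaker or coupling, and the job is handed in with no verdict shown.

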